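Clip the batch tag onto the parts bin

TASK

Take the orange batch tag out of the tag rack and clip its snap hook onto the brass eye of the blue parts bin: press the sprung gate in against the eye's bar until the bar is inside the hook and the gate has snapped shut, then let the tag hang there by itself. The eye sticks out more or less from bin to bin, so find it by touch, keep the tag upright in the fingers rather than levering it over, and force nothing; leave the other tags, the card tray and the brown slotted plate where they are.

Things in the scene. Friction and masses are not known exactly. Their poses are not given: they have to be found in the camera images.
- tag: Orange batch tag, upright in a rack slot, 90 g, one rigid piece with a steel snap hook on top (hook in the x-z plane, 10 mm thick). Origin: middle of its lower edge; z up, x towards the hook's gate, y through the thickness. mm in this frame: plate x -25..25, z 0..80, 8 thick; hook base bar z 80..88; back x -20..-12; crown z 132..142; nose x 8..16, from the crown down to z 116.
- tab (a point): On the orange tag (x 0, z 162 mm in its frame): grasp point on the orange finger tab above the hook. Tab: x -12..12, z 142..174, 10 mm thick; take it from above with the fingers closing along the tag's y.
- mouth (a point): On the orange tag (x 14, z 108 mm in its frame): outer face of the shut gate, where the bar's centre line should meet it, 4 mm of air under the nose tip. Push the hook along its +x: the bar swings the gate in to its stop, bar centre then near tag x -2. Below x 4 it has passed the nose. Then lower the hook 20 mm: the bar slides up off the gate into the crown, and the gate shuts under it.
- seat (a point): On the orange tag (x 0, z 128 mm in its frame): where the bar's centre lies when the tag hangs clipped, under the crown (inside ceiling z 132), in the pocket between nose (x 8) and back (x -12), above the shut gate (top z 115).
- gate (a joint): Angle of the orange tag's sprung gate, rad: 0 = shut against the nose, grows as its upper end swings inwards to -x, stop at 0.85. Pivot at x 12, z 88 of the tag, gate 27 mm long, 4 mm thick. The spring needs about 1 N at the bar to start and about 3 N near the stop; as it snaps shut that force vanishes.
- eye_nominal (a point): Middle of the brass eye's bar at its middle setting, 180 mm above the bench; axes as the bin: x from bar to bin, y along the bar. The eye is a U of 8 mm rod, 44 mm clear inside, legs along x into two bosses that begin 70 mm beyond this point. The real bar is clamped up to 25 mm further in or out along x than this point: not measured. Its y and z are true.
- bin: Fixed blue parts bin 180 x 240 x 120 mm with the eye on two steel uprights at the side facing the robot. Origin: on the bench under the nominal middle of the eye's bar; x points from the eye to the bin, whose near wall is at x 80.
- rack: Fixed grey tag rack, 68 x 190 x 45 mm, long along its y, with three slots 65 mm apart along y; each slot takes a tag 32 mm deep with about 1 mm of play, floor 13 mm above the bench. Origin: centre of its underside. The tags stand with their gates towards the rack's +x.
- tag_blue: Blue tag of the same shape and size in another slot of the rack; leave it alone.
- tag_green: Green tag of the same shape and size in another slot of the rack; leave it alone.
- card_tray: Small open cardboard tray 90 x 50 x 32 mm, loose on the bench, origin under its centre; leave it alone.
- plate: Brown slotted loading plate 160 x 110 x 6 mm lying loose on the bench, origin under its centre; leave it alone.
Things that resemble listed ones, but are neither listed nor needed, are in the scene too. Leave any red look-alike of the tag alone. Of the things shaped like the rack, the grey one is meant.

How it is judged (in metres and radians):
On the way, in this order (a step that is already met when the one before it is completed fails the run):
1. the orange tag is lifted clear of the rack (z of tag in the frame of rack above 0.05 m), for 0.1 s.
2. the eye presses the gate of the hook inwards (value of joint gate above 0.3 rad and contact force between tag and bin above 0.3 N and distance between eye_nominal and tag below 0.16 m), for 0.1 s.
At the end, for the whole second after the job is handed in: The orange tag hangs by itself from the eye, the bar in the hook's crown (bar height in the tag's frame 120 to 136 mm, within the pocket), within 0.25 rad of upright, gate shut (below 0.1 rad), slower than 50 mm/s (value of joint gate below 0.1 rad and z of eye_nominal in the frame of tag between 0.12 and 0.136 m and x of eye_nominal in the frame of tag between -0.041 and 0.033 m and angle between tag's own z axis and vertical below 0.25 rad and contact force between tag and bin above 0.2 N and linear speed of tag below 0.05 m/s); the robot touches nothing.
It fails at once if hook and eye are forced: more than 25 N between the orange tag and the bin (contact force between tag and bin above 25 N).
It fails at once if the tag is levered over against the eye: more than 0.15 rad from upright while held and pressing on it (angle between tag's own z axis and vertical above 0.15 rad and contact force between the fingers and tag above 1 N and contact force between tag and bin above 0.5 N).
It fails at once if another tag is moved more than 15 mm (distance of any of tag_blue, tag_green from where it was at the start of the episode above 0.015 m).
It fails at once if the card tray is moved more than 15 mm (distance of card_tray from where it was at the start of the episode above 0.015 m).
It fails at once if the slotted plate is moved more than 15 mm (distance of plate from where it was at the start of the episode above 0.015 m).
It also fails if it takes over 56 s, if anything falls off the work surface, if the arm or the gripper's body presses on something with over 40 N, if the wrist force passes 120 N, or if a joint passes its speed limit or range.

ROBOT

A 6-joint arm with a two-finger parallel gripper is mounted at the origin on the work surface. World frame = base frame: x ahead of the robot, y to its left, z up, the work surface at z = 0. Lengths are in mm, angles in rad, forces in N, time in s.
With the tool pointing down it reaches from about 350 to 875 mm from the base axis. Payload 4.2 kg.
Tool frame: the origin (TCP) lies between the finger pads; the fingertips stand 25 mm ahead of it and the grasp point (between the pads) lies 6 mm ahead of it; z points along the fingers, y is the line along which they close (so a half turn about z gives the same grasp; the last joint's range is limited). The gripper opens to 85 mm and grips with 20 to 120 N. Pads are 22 mm wide; open, the fingers measure 114 mm over their backs; the gripper's body (76 mm by 85 mm) begins 54 mm behind the grasp point. The pads swing forward as they close: fully open they stand 13 mm farther back than shut.
Start: joints at [-0.842, 0.385, 0.008, 0, -1.194, -0.259], TCP at [282.954, -557.258, 256.312] pointing down, gripper open.
Joint ranges: [-3.14, 3.14], [-1.21, 2.06], [-1.07, 1.41], [-3.16, 2.05], [-2.99, -0.16], [-3.1, 3.1]. Speed limits (rad/s): [2.79, 2.79, 3.14, 3.14, 3.14, 3.14].

INTERFACE

Orientations are given as a unit quaternion [x, y, z, w].
In Python, from bench import arm gives the robot as it stands.
- The arm moves only by the shell command python3 -m pendant 'ROWS'. ROWS is JSON, a list of rows, each a list of 7 numbers: the shift along the tool's x, y, z in m, then the turn, a rotation vector about the tool's x, y, z in degrees, then the finger opening in m, from 0 to 0.0854. In form: [[x, y, z, wx, wy, wz, fingers], ...]. A call has 1 to 12 rows; each row shifts and turns the commanded pose from where the row before left it, along the tool's axes as they then stand; what a row does not reach is not made up. A row lasts 1/10 s, in which the tool goes at most 50 mm and 8.59 degrees, less where a joint would pass 70% of its speed; a pose out of reach is approached as far as the arm can. A call is refused whole if a number of a shift passes 0.05 or a number of a turn 8.59, either way. A call with a gripper value outside its range is refused whole. The fingers move at their own pace and stop on an object; the grip force is fixed at half the most. Time passes only in rows, so rows that do not move let the fingers close. It gives the time, the measured TCP pose, the force, the opening and the grip force at its end, in the units of the state.
- arm.read_state(): the state, without advancing time (a new reading comes with each control period).
- arm.get_image(name): name is "side" or "top" or "wrist"; returns a dict with "image" (480x640x3 uint8, red, green, blue), "fx", "fy", "cx", "cy" (pixels), "xyz" and "rotation" of the camera in the world. Camera axes: x right, y down, z forward; pixel columns grow to the right and rows downward; lengths in mm; the calibration is good to about 2 mm. A picture is of the moment at which its call begins. There is no depth.
- arm.job_done(): hands the job in; it is judged then, once.
The state is a dict: "clock": time; "joints": joint angles; "joint_vel": joint speeds; "joint_efforts": joint torques, N m; "position": TCP position; "ee_rot": TCP orientation; "contact_force": force on the tool from outside, world axes, zero at the start; "wrist_torque": the same for the moment, N m; "gripper_width": finger opening in mm; "grasp_force": force on a finger pad.
Only numpy, scipy, OpenCV 4.12 (cv2) and the standard library are available. Lean on these libraries where they do the work, as an engineer would, in place of code of your own. Each camera call takes 0.05 s, during which the arm holds its last target. There are 200 camera calls.

## Working session

There is one attempt and no reset: what is moved stays moved. The work goes in short steps, Python scripts to look and compute and a shell command to move; the robot and the scene stay as the last step left them, time stands still between calls to the robot, and variables do not carry over. Pictures are saved under pics/ and viewed, at most 10 in all, crops included, and the job is handed in when it is done.

```bash
mkdir -p pics; cat > h.py <<'E'
import numpy as np, cv2, pickle
from bench import arm
def snap(n, tag):
    d=arm.get_image(n); pickle.dump(d,open(f'pics/{tag}.pkl','wb'))
    cv2.imwrite(f'pics/{tag}.png', d['image'][:,:,::-1]); return d
def load(tag): return pickle.load(open(f'pics/{tag}.pkl','rb'))
def ray(d,u,v):
    r=np.array([(u-d['cx'])/d['fx'],(v-d['cy'])/d['fy'],1.]); R=np.array(d['rotation'])
    if R.shape!=(3,3):
        from scipy.spatial.transform import Rotation; R=Rotation.from_quat(R).as_matrix()
    return np.array(d['xyz'],float),R@r
def atz(d,u,v,z):
    o,r=ray(d,u,v); return o+r*(z-o[2])/r[2]
def tri(obs):
    A=np.zeros((3,3));b=np.zeros(3);L=[]
    for d,u,v in obs:
        o,r=ray(d,u,v); r=r/np.linalg.norm(r); P=np.eye(3)-np.outer(r,r); A+=P;b+=P@o;L.append((P,o))
    x=np.linalg.solve(A,b); return x,[np.linalg.norm(P@(x-o)) for P,o in L]
def proj(d,p):
    o,_=ray(d,0,0); R=np.array([ray(d,d['cx']+a,d['cy']+b)[1] for a,b in((0,0),)])
    Z=ray(d,d['cx'],d['cy'])[1];X=ray(d,d['cx']+d['fx'],d['cy'])[1]-Z;Y=ray(d,d['cx'],d['cy']+d['fy'])[1]-Z
    q=np.array(p)-o; return d['cx']+d['fx']*q@X/(q@Z),d['cy']+d['fy']*q@Y/(q@Z)
E
python3 - <<'E'
from h import *
s=arm.read_state();print(s)
for n in('side','top'):
    d=snap(n,n+'0');print(n,d['fx'],d['cx'],d['cy'],d['xyz'],d['rotation'])
E
```

```text
{'clock': 0.0, 'joints': array([-8.42427933e-01,  3.85601042e-01,  6.61847483e-03, -5.16202932e-04,
       -1.19398181e+00, -2.58603836e-01]), 'joint_vel': array([ 1.13416747e-03,  4.47076499e-04, -2.27370571e-04, -4.65591657e-04,
        1.09911312e-03,  8.90683395e-05]), 'joint_efforts': array([ 4.17327033e-05, -3.92293775e+01,  1.88397807e+01,  4.18609321e+00,
       -4.60784388e-03,  5.30092706e-06]), 'position': array([ 282.71041492, -556.81417329,  255.1892297 ]), 'ee_rot': array([-2.32635738e-01,  9.72563304e-01,  1.06832372e-03, -3.02233940e-04]), 'contact_force': array([-0.02723421, -0.23978169, -0.09539299]), 'wrist_torque': array([ 0.00849158,  0.02272795, -0.02178744]), 'grasp_force': 0.0, 'gripper_width': 85.30474147225904}
side 562.1895557522998 318.6024671989204 260.07010884463716 [-18.64235497 852.22954831 736.43943381] [-0.22394603  0.83575608 -0.48127397  0.14048245]
top 623.3516428581216 318.9644473924858 239.2663758438255 [ 3.84181239e+02 -1.39490215e+00  1.61549234e+03] [ 0.70722725 -0.70543165  0.03796513 -0.02746718]
```

View pics/side0.png

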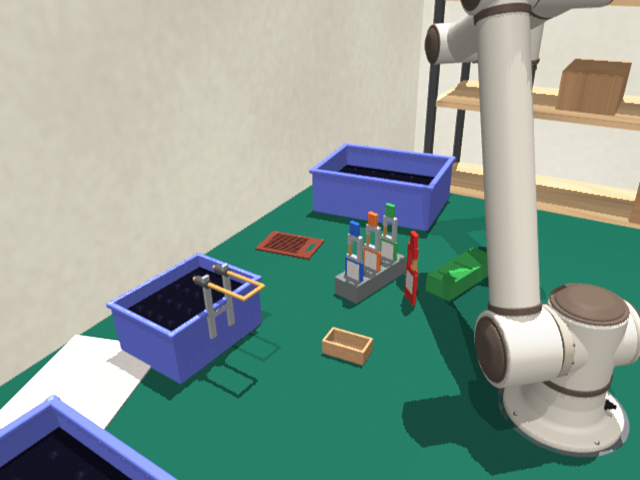

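View pics/top0.png

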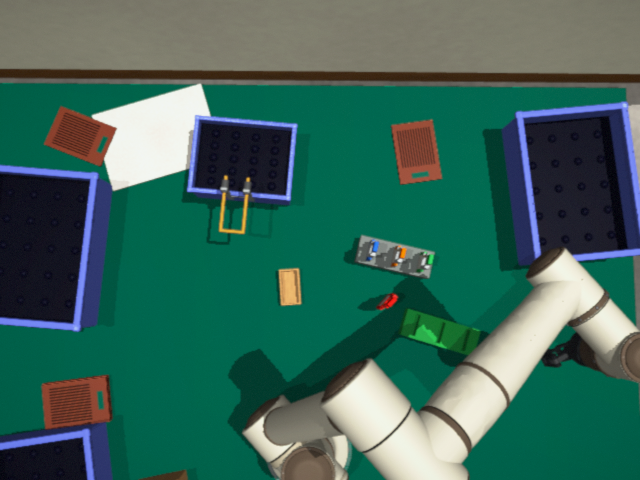

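Side: blue bin with eye at (200-262, 270-297), rack at (370,275) with the orange tag in the middle and red look-alike at (412,265). Top: eye bar at about (232,231), rack at (396,256). I'll enlarge crops of both.

```bash
python3 - <<'E'
from h import *
def crop(t,u,v,w,h,k): 
    im=load(t)['image'][v:v+h,u:u+w,::-1]; return cv2.resize(im,None,fx=k,fy=k,interpolation=cv2.INTER_CUBIC)
a=crop('side0',190,250,80,60,5);b=crop('side0',330,195,80,120,5)[:,:400]
c=crop('top0',200,170,80,72,5)[:300];e=crop('top0',350,225,80+10,60,4.4444)
L=np.vstack([a,crop('top0',200,180,80,60,5)]); R=b
cv2.imwrite('pics/c1.png',np.hstack([L,R])[:600])
cv2.imwrite('pics/c2.png',crop('top0',350,230,90,55,8))
E
```

```text
(no output)
```

View pics/c1.png

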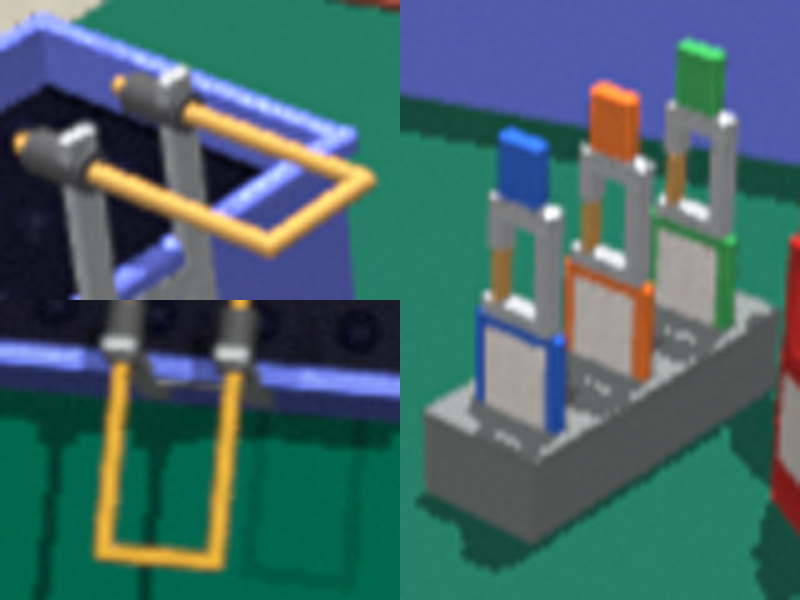

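View pics/c2.png

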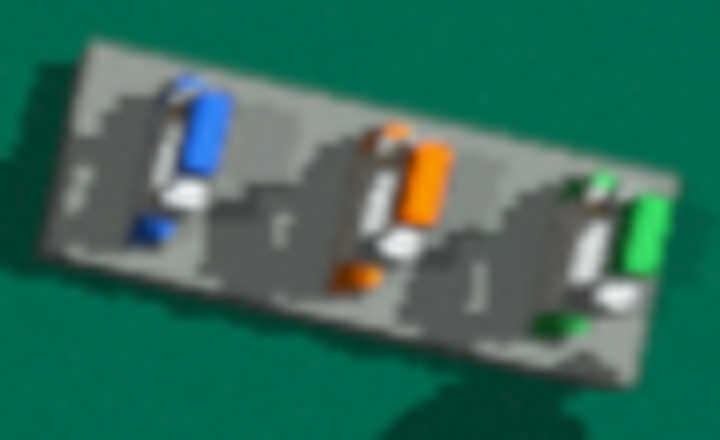

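Crop 1: bar corner centres at crop (268,242)/(364,180) side, (103,552)/(216,560) top; orange tab top face centre at crop (614,91) side. Crop 2: orange tab top centre at (428,183); rack top edges (93,40)-(680,180), (45,255)-(635,385). Gates face up in the top image (+x).

```bash
python3 - <<'E'
from h import *
np.set_printoptions(precision=1,suppress=True)
S=load('side0');T=load('top0')
f=lambda u0,v0,x,y,k:(u0+(x+.5)/k-.5,v0+(y+.5)/k-.5)
tab,e=tri([(S,*f(330,195,214,91,5)),(T,*f(350,230,428,183,8))]);print('tab',tab,e)
print('tab top-cam at 187',atz(T,*f(350,230,428,183,8),187))
A,e1=tri([(S,*f(190,250,268,242,5)),(T,*f(200,180,103,252,5))])
B,e2=tri([(S,*f(190,250,364,180,5)),(T,*f(200,180,216,260,5))])
print('bar',A,e1,B,e2,'mid',(A+B)/2,np.linalg.norm(A-B))
a=atz(T,*f(200,180,103,252,5),180);b=atz(T,*f(200,180,216,260,5),180)
d=a-b;print(a,b,(a+b)/2,'bar yaw',np.degrees(np.arctan2(-d[0],d[1])))
# legs
l=[atz(T,*f(200,180,x,y,5),180) for x,y in((120,80-20),(235,90-20))];print('leg pts',l)
for p,q in(((93,40),(680,180)),((45,255),(635,385))):
    P=atz(T,*f(350,230,*p,8),45);Q=atz(T,*f(350,230,*q,8),45);d=P-Q;print('rack',P,Q,np.linalg.norm(d),'yaw',np.degrees(np.arctan2(-d[0],d[1])))
s=arm.read_state()
from scipy.spatial.transform import Rotation as R
print(R.from_quat(s['ee_rot']).as_matrix())
E
```

```text
tab [ 485.4 -217.3  184.8] [np.float64(1.8935374694591975), np.float64(1.8935374694594143)]
tab top-cam at 187 [ 487.  -216.2  187. ]
bar [536.7 204.7 179.3] [np.float64(1.9190695615741635), np.float64(1.9190695615741922)] [532.8 152.3 177.8] [np.float64(2.507734452737412), np.float64(2.5077344527374934)] mid [534.8 178.5 178.6] 52.48012122873057
[538.2 205.7 180. ] [534.7 153.5 180. ] [536.5 179.6 180. ] bar yaw -3.8796211008163013
leg pts [array([628. , 199.3, 180. ]), array([623.6, 145.8, 180. ])]
rack [ 542.3 -131.6   45. ] [ 498.4 -317.5   45. ] 190.9741218391393 yaw -13.29662489395209
rack [ 474.1 -116.2   45. ] [ 433.6 -302.3   45. ] 190.45665343039246 yaw -12.287760646821752
[[-0.9 -0.5 -0. ]
 [-0.5  0.9  0. ]
 [ 0.   0.  -1. ]]
```

```bash
python3 -m pendant '[[-0.0336,0.0212,0,0,0,0,0.04],[-0.0336,0.0212,0,0,0,0,0.04],[-0.0336,0.0212,0,0,0,0,0.04],[-0.0336,0.0212,0,0,0,0,0.04],[-0.0336,0.0212,0,0,0,0,0.04],[-0.0336,0.0212,0,0,0,0,0.04],[-0.0336,0.0212,0,0,0,0,0.04],[-0.0336,0.0212,0,0,0,0,0.04],[-0.0336,0.0212,0,0,0,0,0.04],[-0.0336,0.0212,0,0,0,0,0.04]]'
python3 -m pendant '[[0,0,0,0,0,8,0.04],[0,0,0,0,0,8,0.04],[0,0,0,0,0,8,0.04],[0,0,0,0,0,8,0.04],[0,0,0,0,0,8,0.04],[0,0,0,0,0,0,0.04],[0,0,0,0,0,0,0.04]]'
cat >> h.py <<'E'
from scipy.spatial.transform import Rotation as Ro
np.set_printoptions(precision=2,suppress=True)
def st():
    s=arm.read_state();M=Ro.from_quat(s['ee_rot']).as_matrix()
    print('t',s['clock'],'p',s['position'],'yaw',np.degrees(np.arctan2(-M[0,1],M[1,1])),'tool z',M[:,2],'F',s['contact_force'],'T',s['wrist_torque'],'w',s['gripper_width'],'g',s['grasp_force'])
    return s,M
def togo(target,yaw=None):
    s,M=st();print('tool shift mm',M.T@(np.array(target)-s['position']))
E
python3 - <<'E'
from h import *
togo([487,-216.5,256]); d=snap('wrist','w1'); print(d['xyz'],d['fx'])
for n,p in(('tabtop487',(487,-216.5,187)),('tip',(487,-216.5,231))): print(n,proj(d,p))
E
```

```text
clock: 1.1
position: [486.9, -214.5, 256.0]
ee_rot: [-0.233, 0.973, 0.0, -0.0]
contact_force: [0.1, 0.0, -0.6]
gripper_width: 40.2
grasp_force: 0.0
clock: 1.8
position: [486.4, -216.1, 256.0]
ee_rot: [0.113, 0.994, 0.0, -0.0]
contact_force: [0.4, -0.3, -1.1]
gripper_width: 40.2
grasp_force: 0.0
t 1.8 p [ 486.38 -216.07  256.01] yaw -12.920412909602108 tool z [-0.  0. -1.] F [ 0.37 -0.25 -1.11] T [-0.02  0.02 -0.  ] w 40.173039880851945 g 0.0
tool shift mm [-0.7  -0.28  0.01]
[ 423.9  -201.79  374.15] 391.26336701678173
tabtop487 (np.float64(316.36071713289397), np.float64(268.30392689249163))
tip (np.float64(316.2374842778571), np.float64(304.7198162712904))
```

View pics/w1.png

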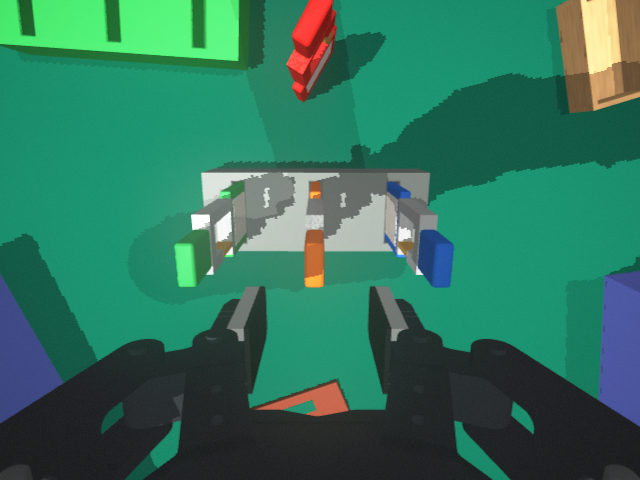

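Wrist view: orange tab at columns 305-324, bottom (gate-side) edge at row 287, centred between the fingers to within about 1 mm; rack edges are parallel to the image.

```bash
python3 - <<'E'
from h import *
d=load('w1');T=load('top0')
o=atz(d,314.5,286.5,187); print('far end top edge',o,'-> centre',o-12*np.array([np.cos(np.radians(-12.9)),np.sin(np.radians(-12.9)),0]))
print(atz(d,305,286,187),atz(d,324,286,187))
x,e=tri([(d,314.5,265),(T,403,252.4)]);print('2-view',x,e)
for p in((203,173),(428,173)): print('rack top corner',atz(d,*p,45))
a=atz(d,203,173,45)-atz(d,428,173,45); print(np.linalg.norm(a),np.degrees(np.arctan2(a[0],-a[1])))
E
```

```text
far end top edge [ 496.36 -219.63  187.  ] -> centre [ 484.66 -216.95  187.  ]
[ 495.01 -224.3   187.  ] [ 497.18 -214.83  187.  ]
2-view [ 487.76 -217.5   178.59] [np.float64(0.21555599178971188), np.float64(0.21555599178976745)]
rack top corner [ 432.15 -300.88   45.  ]
rack top corner [ 474.03 -118.3    45.  ]
187.32183683765524 -12.918876760465675
```

```bash
python3 -m pendant '[[0,-0.0007,0.018,0,0,0,0.04],[0,0,0.018,0,0,0,0.04],[0,0,0.018,0,0,0,0.04],[0,0,0.018,0,0,0,0.04],[0,0,0,0,0,0,0.04],[0,0,0,0,0,0,0.005],[0,0,0,0,0,0,0.005],[0,0,0,0,0,0,0.005],[0,0,0,0,0,0,0.005],[0,0,0,0,0,0,0.005],[0,0,0,0,0,0,0.005]]'; python3 -c "from h import *;st()"
```

```text
clock: 2.95
position: [487.3, -217.1, 185.6]
ee_rot: [0.114, 0.994, -0.0, 0.001]
contact_force: [0.3, 0.6, 5.9]
gripper_width: 9.0
grasp_force: 61.0
t 2.95 p [ 487.28 -217.06  185.62] yaw -13.052750064344599 tool z [ 0. -0. -1.] F [0.27 0.6  5.88] T [ 0.11 -0.03  0.04] w 8.990658952862193 g 61.02269411087036
```

```bash
python3 -m pendant '[[0,0,-0.01,0,0,0,0.005],[0,0,-0.015,0,0,0,0.005],[0,0,-0.015,0,0,0,0.005],[0,0,-0.015,0,0,0,0.005],[0,0,-0.02,0,0,0,0.005],[0,0,-0.02,0,0,0,0.005],[0,0,0,0,0,0,0.005],[0,0,0,0,0,0,0.005],[0,0,0,0,0,0,0.005]]'; python3 - <<'E'
from h import *
st()
a=snap('wrist','w2')['image'];b=snap('side','s2')['image']
cv2.imwrite('pics/c3.png',np.hstack([a[150:450,120:520,::-1],cv2.resize(b[100:325,300:450,::-1],None,fx=2,fy=2)[:300][:,:300],]))
cv2.imwrite('pics/c3.png',np.hstack([a[150:450,120:520,::-1],cv2.resize(b[120:270,310:460,::-1],(300,300),interpolation=cv2.INTER_CUBIC)]))
E
```

```text
clock: 3.85
position: [485.5, -216.5, 277.7]
ee_rot: [0.114, 0.993, 0.0, -0.002]
contact_force: [-0.2, 0.3, -0.1]
gripper_width: 8.7
grasp_force: 60.1
t 3.85 p [ 485.47 -216.48  277.69] yaw -13.103032322355517 tool z [-0.  0. -1.] F [-0.2   0.28 -0.09] T [ 0.04 -0.05 -0.04] w 8.69647847133672 g 60.09138464927673
```

View pics/c3.png

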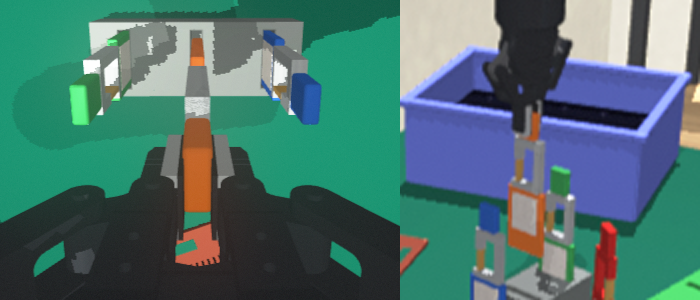

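The tag is held upright, gate towards +x, neighbours undisturbed. I'll lift it clear of the blue tag before travelling.

```bash
python3 -m pendant '[[0,0,-0.025,0,0,0,0.005],[0,0,-0.025,0,0,0,0.005],[0,0,-0.025,0,0,0,0.005],[0,0,-0.025,0,0,0,0.005],[0,0,-0.01,0,0,0,0.005],[0,0,0,0,0,0,0.005]]' | sed -n 2p
python3 -m pendant '[[0.0096,0.0321,0,0,0,0,0.005],[0.0096,0.0321,0,0,0,0,0.005],[0.0096,0.0321,0,0,0,0,0.005],[0.0096,0.0321,0,0,0,0,0.005],[0.0096,0.0321,0,0,0,0,0.005],[0.0096,0.0321,0,0,0,0,0.005],[0.0096,0.0321,0,0,0,0,0.005],[0.0096,0.0321,0,0,0,0,0.005],[0.0096,0.0321,0,0,0,0,0.005],[0.0096,0.0321,0,0,0,0,0.005],[0.0096,0.0321,0,0,0,0,0.005],[0.0096,0.0321,0,0,0,0,0.005]]' | sed -n 2p
python3 -m pendant '[[0,0,0.02,0,0,-4.45,0.005],[0,0,0.02,0,0,-4.45,0.005],[0,0,0.02,0,0,0,0.005],[0,0,0.02,0,0,0,0.005],[0,0,0.02,0,0,0,0.005],[0,0,0.02,0,0,0,0.005],[0,0,0,0,0,0,0.005],[0,0,0,0,0,0,0.005],[0,0,0,0,0,0,0.005]]' | sed -n 2p
python3 - <<'E'
from h import *
togo([461.2,184.8,244.6])
a=snap('side','s3')['image'];b=snap('top','t3');
cv2.imwrite('pics/c4.png',cv2.resize(a[215:335,180:340,::-1],(800,600),interpolation=cv2.INTER_CUBIC))
E
```

```text
position: [486.8, -216.8, 389.9]
position: [460.5, 185.6, 387.1]
position: [461.8, 184.7, 270.0]
t 6.65 p [461.78 184.67 269.95] yaw -4.174804274455168 tool z [ 0.  0. -1.] F [-0.31 -0.   -1.09] T [-0.   -0.01 -0.02] w 9.071137046799548 g 59.890737533569336
tool shift mm [ 0.61  0.07 25.35]
```

View pics/c4.png

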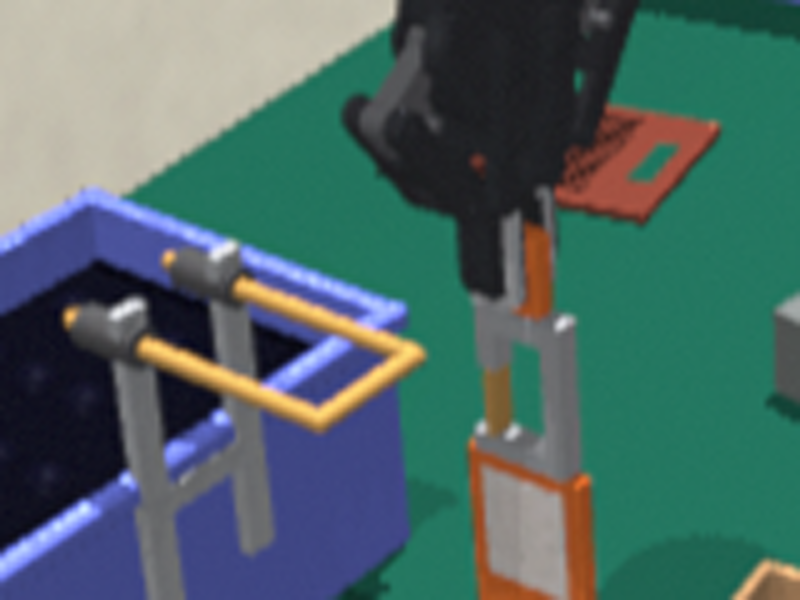

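Crop: bar corner centres at (320,415) and (415,350); the hook hangs right of it, nose bottom at about y=366, x 478-508, plate top-left corner at (470,440), gate brown below the nose.

```bash
python3 - <<'E'
from h import *
d=load('s3');s,M=st();p=s['position'];y=np.radians(-4.17)
X=np.array([np.cos(y),np.sin(y),0]);Y=np.array([-np.sin(y),np.cos(y),0])
for dz in(0,5):
  o=p-np.array([0,0,172.6])+[0,0,dz]
  for n,(a,b,c) in dict(noseL=(16,5,116),noseR=(8,5,116),crownR=(-20,5,142),platetopL=(25,4,80),platetopR=(-25,4,80),baseL=(16,5,88),innerceilR=(-12,5,132),innerfloorR=(-12,5,88)).items():
    u,v=proj(d,o+a*X+b*Y+np.array([0,0,c])); print(dz,n,round((u-180+.5)*5),round((v-215+.5)*5))
E
```

```text
t 6.75 p [461.8  184.77 270.25] yaw -4.179188389037039 tool z [ 0.  0. -1.] F [ 0.42 -0.32 -1.42] T [-0.04  0.03 -0.03] w 8.653161095017955 g 59.89112198352814
0 noseL 468 358
0 noseR 486 364
0 crownR 547 324
0 platetopL 456 434
0 platetopR 568 479
0 baseL 472 425
0 innerceilR 529 342
0 innerfloorR 535 449
5 noseL 467 345
5 noseR 485 352
5 crownR 546 311
5 platetopL 455 423
5 platetopR 567 467
5 baseL 472 413
5 innerceilR 528 329
5 innerfloorR 535 437
```

```bash
python3 - <<'E'
from h import *
a=load('s3')['image'];b=load('t3')['image']
L=cv2.resize(a[260:340,260:320,::-1],(450,600),interpolation=cv2.INTER_CUBIC)
R=cv2.resize(b[180:280,200:258,::-1],(348,600),interpolation=cv2.INTER_CUBIC)
cv2.imwrite('pics/c5.png',np.hstack([L,R]))
E
```

```text
(no output)
```

View pics/c5.png

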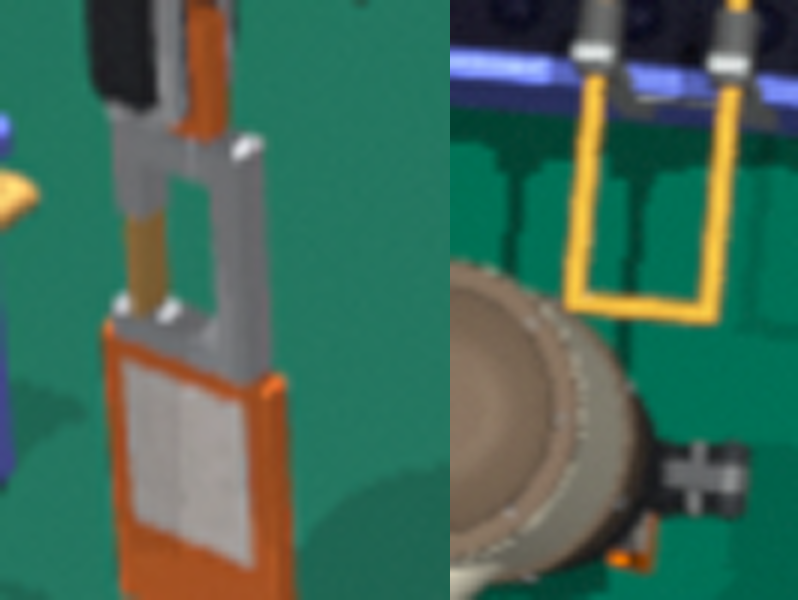

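```bash
python3 - <<'E'
from h import *
d=load('s3')
for P,m in(((538.2,205.7,180),(243.5,297.8)),((534.7,153.5,180),(262.6,285.3))):
    print('bar bias',np.array(m)-proj(d,P))
s,M=st();p=s['position'];y=np.radians(-4.17)
X=np.array([np.cos(y),np.sin(y),0]);Y=np.array([-np.sin(y),np.cos(y),0])
g=lambda x,yy:np.array([260+(x+.5)/7.5-.5,260+(yy+.5)/7.5-.5])
for h in (172.6,174.6):
 o=p-[0,0,h]
 for (a,b,c),m in(((16,5,116),(117,206)),((8,5,116),(162,214)),((25,4,80),(106,322)),((-25,4,80),(258,383)),((-12,5,132),(210,186)),((-20,5,142),(243,160))):
    print('tag bias',g(*m)-proj(d,o+a*X+b*Y+np.array([0,0,c])))
E
```

```text
bar bias [2.42 0.14]
bar bias [2.82 0.8 ]
t 6.75 p [461.8  184.77 270.25] yaw -4.179188389037039 tool z [ 0.  0. -1.] F [ 0.42 -0.32 -1.42] T [-0.04  0.03 -0.03] w 8.653161095017955 g 59.89112198352814
tag bias [2.14 1.02]
tag bias [4.53 0.73]
tag bias [3.06 1.12]
tag bias [0.87 0.38]
tag bias [2.22 1.47]
tag bias [3.15 1.66]
tag bias [2.07 0.05]
tag bias [ 4.46 -0.25]
tag bias [2.99 0.18]
tag bias [ 0.82 -0.57]
tag bias [2.17 0.48]
tag bias [3.09 0.65]
```

```bash
python3 -m pendant '[[0,0,0.0125,0,0,0,0.005],[0,0,0.0125,0,0,0,0.005],[-0.01,0,0,0,0,0,0.005],[-0.01,0,0,0,0,0,0.005],[-0.01,0,0,0,0,0,0.005],[-0.01,0,0,0,0,0,0.005],[0,0,0,0,0,0,0.005],[0,0,0,0,0,0,0.005],[0,0,0,0,0,0,0.005]]' >/dev/null
python3 -c "from h import *;togo([534,179.3,245.5])"
python3 -m pendant '[[-0.003,0,0,0,0,0,0.005],[-0.003,0,0,0,0,0,0.005],[-0.003,0,0,0,0,0,0.005],[-0.003,0,0,0,0,0,0.005],[0,0,0,0,0,0,0.005],[0,0,0,0,0,0,0.005]]' >/dev/null
python3 -c "from h import *;st()"
```

```text
t 7.65 p [501.08 181.44 244.27] yaw -4.190935606016793 tool z [-0. -0. -1.] F [ 0.11  0.52 -1.65] T [ 0.06  0.03 -0.01] w 9.25268394085168 g 59.97819006443024
tool shift mm [-32.99   0.27  -1.24]
t 8.25 p [513.3  180.63 244.2 ] yaw -4.191489508471404 tool z [-0. -0. -1.] F [ 0.16 -0.34 -0.82] T [ 0.03  0.01 -0.  ] w 9.19788932578148 g 59.978370666503906
```

```bash
for i in 1; do python3 -m pendant '[[-0.002,0,-0.0012,0,0,0,0.005],[-0.002,0,0,0,0,0,0.005],[0,0,0,0,0,0,0.005],[0,0,0,0,0,0,0.005]]' >/dev/null
python3 -c "from h import *;st()"
python3 -m pendant '[[-0.002,0,0,0,0,0,0.005],[-0.002,0,0,0,0,0,0.005],[0,0,0,0,0,0,0.005],[0,0,0,0,0,0,0.005]]' >/dev/null
python3 -c "from h import *;st()"; done
```

```text
t 8.65 p [517.25 180.34 245.47] yaw -4.1920257240474585 tool z [-0. -0. -1.] F [-0.33 -0.08 -1.12] T [-0.05  0.05 -0.04] w 9.038424367068336 g 59.97837781906128
t 9.05 p [521.06 180.03 245.37] yaw -4.188924556140614 tool z [-0. -0. -1.] F [-1.96  0.09 -0.95] T [0.02 0.4  0.01] w 8.888710095585118 g 59.98509764671326
```

```bash
python3 -m pendant '[[-0.002,0,0,0,0,0,0.005],[-0.002,0,0,0,0,0,0.005],[-0.002,0,0,0,0,0,0.005],[0,0,0,0,0,0,0.005],[0,0,0,0,0,0,0.005]]' >/dev/null
python3 -c "from h import *;st()"
python3 -m pendant '[[-0.002,0,0,0,0,0,0.005],[-0.002,0,0,0,0,0,0.005],[0,0,0,0,0,0,0.005],[0,0,0,0,0,0,0.005]]' >/dev/null
python3 -c "from h import *;st()"
```

```text
t 9.55 p [527.08 179.54 245.18] yaw -4.195429002353514 tool z [-0. -0. -1.] F [-2.21  0.22 -1.4 ] T [ 0.    0.69 -0.01] w 9.096287912095761 g 59.953147172927856
t 9.95 p [531.19 179.29 245.27] yaw -4.191607157662658 tool z [-0. -0. -1.] F [-1.61  0.15 -2.13] T [0.02 0.68 0.  ] w 9.002077805973949 g 59.87209975719452
```

```bash
python3 -m pendant '[[-0.002,0,0,0,0,0,0.005],[-0.001,0,0,0,0,0,0.005],[0,0,0,0,0,0,0.005],[0,0,0,0,0,0,0.005]]' >/dev/null
python3 -c "from h import *;st()"
python3 -m pendant '[[-0.001,0,0,0,0,0,0.005],[-0.001,0,0,0,0,0,0.005],[0,0,0,0,0,0,0.005],[0,0,0,0,0,0,0.005]]' >/dev/null
python3 -c "from h import *;st()"
```

```text
t 10.35 p [534.27 179.17 245.4 ] yaw -4.184470080494302 tool z [-0. -0. -1.] F [-2.4  -0.38 -2.78] T [-0.03  0.79 -0.03] w 8.831262043289259 g 59.868122935295105
t 10.75 p [536.29 179.01 245.48] yaw -4.182489917195724 tool z [ 0.  0. -1.] F [-3.09 -0.97 -2.88] T [ 0.05  0.84 -0.01] w 9.014917676058088 g 59.86968219280243
```

```bash
for i in 1; do python3 -m pendant '[[-0.001,0,0,0,0,0,0.005],[0,0,0,0,0,0,0.005],[0,0,0,0,0,0,0.005]]' >/dev/null
python3 -c "from h import *;st()"
python3 -m pendant '[[-0.001,0,0,0,0,0,0.005],[0,0,0,0,0,0,0.005],[0,0,0,0,0,0,0.005]]' >/dev/null
python3 -c "from h import *;st()"; done
```

```text
t 11.05 p [537.12 178.95 245.39] yaw -4.182289776226228 tool z [-0. -0. -1.] F [-3.8 -0.1 -3. ] T [ 0.07  1.   -0.04] w 8.69485032169564 g 59.85179007053375
t 11.35 p [537.76 178.78 245.13] yaw -4.190328591462441 tool z [-0. -0. -1.] F [-3.86  0.86 -3.63] T [ 0.12  1.44 -0.02] w 8.717262558713397 g 59.7861385345459
```

```bash
python3 -m pendant '[[0,0,0.002,0,0,0,0.005],[0,0,0.002,0,0,0,0.005],[0,0,0.002,0,0,0,0.005],[0,0,0,0,0,0,0.005],[0,0,0,0,0,0,0.005]]' >/dev/null
python3 -c "from h import *;st()"
python3 -m pendant '[[0,0,0.002,0,0,0,0.005],[0,0,0.002,0,0,0,0.005],[0,0,0.002,0,0,0,0.005],[0,0,0,0,0,0,0.005],[0,0,0,0,0,0,0.005]]' >/dev/null
python3 -c "from h import *;st()"
```

```text
t 11.85 p [538.79 179.05 239.43] yaw -4.182506003550529 tool z [ 0.  0. -1.] F [-1.06  0.85 -4.13] T [0.07 0.04 0.  ] w 8.751511011363737 g 59.61182177066803
t 12.35 p [538.47 178.89 233.81] yaw -4.1758882975190295 tool z [ 0.  0. -1.] F [ 0.5   0.35 -1.74] T [-0.02 -0.   -0.05] w 9.100614652772528 g 59.845765829086304
```

```bash
python3 -m pendant '[[0,0,0.002,0,0,0,0.005],[0,0,0.002,0,0,0,0.005],[0,0,0.001,0,0,0,0.005],[0,0,0,0,0,0,0.005],[0,0,0,0,0,0,0.005]]' >/dev/null
python3 -c "from h import *;st()"
python3 -m pendant '[[0,0,0.001,0,0,0,0.005],[0,0,0.001,0,0,0,0.005],[0,0,0,0,0,0,0.005],[0,0,0,0,0,0,0.005]]' >/dev/null
python3 -c "from h import *;st()"
```

```text
t 12.85 p [538.23 178.87 228.49] yaw -4.181725269317611 tool z [ 0. -0. -1.] F [-0.09 -0.21 -0.76] T [0.   0.01 0.02] w 8.477164468504604 g 59.84885573387146
t 13.25 p [538.18 178.86 226.5 ] yaw -4.182031303068275 tool z [-0. -0. -1.] F [ 0.01  0.15 -1.16] T [0.05 0.03 0.02] w 9.069418725712017 g 59.848984479904175
```

```bash
python3 -m pendant '[[0,0,0.001,0,0,0,0.005],[0,0,0,0,0,0,0.005],[0,0,0,0,0,0,0.005]]' >/dev/null
python3 -c "from h import *;st()"
python3 -m pendant '[[0,0,0.001,0,0,0,0.005],[0,0,0,0,0,0,0.005],[0,0,0,0,0,0,0.005]]' >/dev/null
python3 - <<'E'
from h import *
st();a=snap('side','s4')['image'];b=snap('wrist','w4')['image']
cv2.imwrite('pics/c6.png',np.hstack([cv2.resize(a[240:320,220:300,::-1],(500,500),interpolation=cv2.INTER_CUBIC),b[150:450,170:470,::-1].repeat(1,0) if 0 else cv2.resize(b[200:450,245:395,::-1],(300,500))]))
E
```

```text
t 13.55 p [538.18 178.85 225.48] yaw -4.1825697396916235 tool z [-0. -0. -1.] F [-0.46  0.39 -1.57] T [-0.01 -0.01  0.02] w 8.725647533238764 g 59.84850883483887
t 13.85 p [538.3  178.92 224.63] yaw -4.178235305021488 tool z [ 0.  0. -1.] F [ 0.64  0.81 -1.23] T [ 0.02 -0.04 -0.  ] w 8.776761937388612 g 60.10511040687561
```

View pics/c6.png

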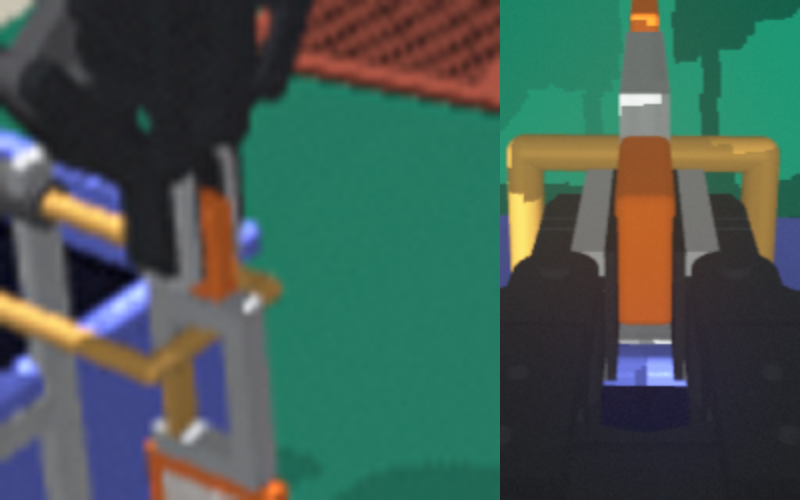

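The bar runs through the hook just under the crown (side crop about (200,340)) and the gate is back upright at (180,390), shut. Lowering further until the crown rests on the bar.

```bash
for i in 1; do python3 -m pendant '[[0,0,0.0005,0,0,0,0.005],[0,0,0,0,0,0,0.005],[0,0,0,0,0,0,0.005]]' >/dev/null
python3 -c "from h import *;st()"
python3 -m pendant '[[0,0,0.0005,0,0,0,0.005],[0,0,0,0,0,0,0.005],[0,0,0,0,0,0,0.005]]' >/dev/null
python3 -c "from h import *;st()"
python3 -m pendant '[[0,0,0.0005,0,0,0,0.005],[0,0,0,0,0,0,0.005],[0,0,0,0,0,0,0.005]]' >/dev/null
python3 -c "from h import *;st()"; done
```

```text
t 14.25 p [538.33 178.91 224.47] yaw -4.172510792300058 tool z [ 0.  0. -1.] F [-1.26 -0.18  1.28] T [0.03 0.25 0.02] w 8.988591765341408 g 60.3187894821167
t 14.55 p [538.37 178.9  224.33] yaw -4.168454024097014 tool z [ 0.  0. -1.] F [-2.18  0.47  5.15] T [0.04 0.53 0.02] w 8.888272987235808 g 60.82406401634216
t 14.85 p [538.38 178.9  224.28] yaw -4.158522289740199 tool z [ 0.  0. -1.] F [-1.45 -0.13  7.6 ] T [0.02 0.85 0.02] w 8.735362327076752 g 61.181570291519165
```

Crown is resting on the bar; I relieve the pressure and release.

```bash
python3 -m pendant '[[0,0,-0.0013,0,0,0,0.005],[0,0,0,0,0,0,0.005],[0,0,0,0,0,0,0.005]]' >/dev/null
python3 -c "from h import *;st()"
python3 -m pendant '[[0,0,0,0,0,0,0.012],[0,0,0,0,0,0,0.018],[0,0,0,0,0,0,0.024],[0,0,0,0,0,0,0.03],[0,0,0,0,0,0,0.03],[0,0,0,0,0,0,0.03],[0,0,0,0,0,0,0.03],[0,0,0,0,0,0,0.03]]' >/dev/null
python3 -c "from h import *;st()"
python3 -m pendant '[[0,0,-0.005,0,0,0,0.03],[0,0,-0.01,0,0,0,0.03],[0,0,-0.02,0,0,0,0.03],[0,0,-0.02,0,0,0,0.03],[0,0,-0.03,0,0,0,0.03],[0,0,-0.03,0,0,0,0.03],[0,0,-0.03,0,0,0,0.03],[0,0,0,0,0,0,0.03],[0,0,0,0,0,0,0.03],[0,0,0,0,0,0,0.03],[0,0,0,0,0,0,0.03],[0,0,0,0,0,0,0.03]]' >/dev/null
python3 -m pendant '[[0,0,0,0,0,0,0.03],[0,0,0,0,0,0,0.03],[0,0,0,0,0,0,0.03],[0,0,0,0,0,0,0.03],[0,0,0,0,0,0,0.03],[0,0,0,0,0,0,0.03],[0,0,0,0,0,0,0.03],[0,0,0,0,0,0,0.03],[0,0,0,0,0,0,0.03],[0,0,0,0,0,0,0.03],[0,0,0,0,0,0,0.03],[0,0,0,0,0,0,0.03]]' >/dev/null
python3 - <<'E'
from h import *
st();a=snap('side','s5')['image']
c=lambda i:cv2.resize(i[225:345,210:290,::-1],(400,600),interpolation=cv2.INTER_CUBIC)
for k in range(20): b=arm.get_image('side')['image']
print('motion diff',np.abs(a[225:345,210:290].astype(int)-b[225:345,210:290]).max())
cv2.imwrite('pics/c7.png',np.hstack([c(a),c(b)]))
E
```

```text
t 15.15 p [538.33 178.93 224.43] yaw -4.177503651959728 tool z [ 0.  0. -1.] F [-1.22  0.85  3.93] T [0.09 0.25 0.02] w 8.798042561430448 g 60.48482894897461
t 15.95 p [538.2  178.85 224.33] yaw -4.184311247417551 tool z [ 0.  0. -1.] F [-0.86  0.23  0.61] T [ 0.03  0.05 -0.04] w 29.807093132621848 g 0.0
t 18.35 p [538.18 178.86 369.32] yaw -4.182306422868601 tool z [-0. -0. -1.] F [0.35 0.23 0.57] T [ 0.   -0.04  0.01] w 30.007556998811506 g 0.0
motion diff 6
```

View pics/c7.png

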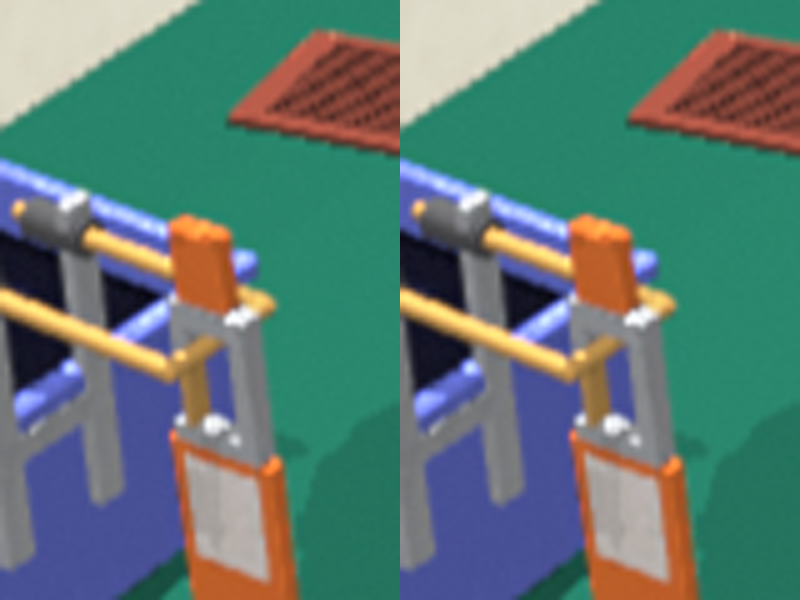

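The tag hangs still on the bar at (190,360), near upright with its gate shut, and the gripper is clear of it.

```bash
python3 -c "
from bench import arm
print(arm.job_done())"
```

```text
the job is handed in; nothing more can be done
None
```

The orange tag is clipped on the blue bin's brass eye and hangs there by itself, near upright and still with its gate shut; the job was handed in at about 19.4 s, with no verdict returned.

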